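# Lever the stuck soap out of its dish and lay it on the draining rest

### The job

The soap has dried tight in its blue dish. Pick up the orange-handled lifter, slide its blade over the steel rod and under the soap, and lever the soap's open end well up above the dish's sides, with the blade bearing on the rod. Then lay the lifter down on the ledge, take the soap out and set it gently, flat, centred and lengthwise on the dark wooden slatted rest, without disturbing the comb or the compact.

Things in the scene. Friction and masses are not known exactly. Their poses are not given: they have to be found in the camera images.
- dish: Blue plastic soap dish on a wooden riser, fixed to the ledge; riser 130 x 104 mm, whole height 130 mm. Origin: centre of the riser's underside, on the ledge. x (level) runs along the dish's length from its open end (-x, with the steel rod) to its closed end, whose wall is low (inner face x = 50.5, top z = 116 mm); z up.
- dish_seat (a point): Middle of the soap's seat, dish frame (0, 0, 106) mm, same axes. Seat: the tops of two ridges 7 mm wide, along x, at y = -21 and +21 mm. Between them (|y| < 17 mm) it is free down to the floor at z = 72 mm: room for the blade.
- dish_sides (a point): Centre of the dish at the level of its side walls' tops, dish frame (0, 0, 130) mm: 4 mm below the seated soap's top, so fingers cannot grip the seated soap. Walls lie at |y| = 31 to 37 mm; cushion housings reach |y| = 49 mm where |x| < 28 mm, equally high.
- cushion_face (a point): Face of one of two sprung dark rubber cushions in the side walls (dish frame |x| < 22, |y| = 29, z 107 to 129 mm; this one at +y). They squeeze the soap's long sides, about 11 N each: 10 to 20 N to lift it. The soap stays where it was levered to when the lifter is withdrawn.
- rod_top (a point): Top middle of the level steel rod, 10 mm thick, 76 mm long, across the dish's open end: the fulcrum. Dish frame (-57, 0, 97) mm; rod axis 5 mm below, along the dish's y. Its end posts (|y| 33 to 39 mm) are below its top. The soap's underside is 9 mm higher than the rod's top: the gap for the blade. Nothing stands before the rod.
- rod: The same steel rod as a part of the dish; its frame is the dish's own (origin on the ledge under the dish's centre).
- soap: White soap bar, 95 (x) x 58 (y) x 28 (z) mm, about 150 g, edges rounded 5 mm. Origin: centre of its underside. At the start seated in the dish, axes along the dish's, underside at z = 106 mm, its -x end towards the rod, 9.5 mm past the rod's axis.
- soap_end (a point): On the soap: middle of the upper edge of its -x end (the end at the rod); soap frame x = -47.5, y = 0, z = 28 mm. At the start 134 mm above the ledge.
- lifter: Flat steel lifter with orange handle, 210 mm long, about 130 g, lying on the ledge. Origin: on its flat underside where handle meets blade; x runs along it to the blade's tip, z up. Handle x = -105 to 0, 16 mm wide, z = 0 to 22 mm; blade x = 0 to 105, 22 mm wide, z = 0 to 4 mm, rigid.
- lifter_tip (a point): Middle of the blade's tip: lifter frame x = 105, y = 0, z = 2 mm.
- rest: Dark wooden slatted draining rest, fixed to the ledge, 140 (x, length) x 100 (y) mm, flat top at z = 20 mm. Origin: centre of its underside; z up.
- comb: Black comb, 170 x 35 x 6 mm, loose on the ledge; leave it alone. Origin: centre of its underside, x along it.
- compact: Round brass-coloured mirror compact, 80 mm across, 17 mm high, loose on the ledge; leave it alone. Origin: centre of its underside.
- brush_rack: Steel rack with three upright toothbrushes, 60 x 130 mm, 180 mm high, fixed to the ledge; keep clear. Origin: centre of its underside.
Mind the look-alikes: they are no part of the job. What is meant by the soap is not purple, and is the smaller of those in its own colour. What is meant by the lifter is not yellow, and is the larger of those in its own colour.

How it is judged (in metres and radians):
On the way, in this order (a step that is already met when the one before it is completed fails the run):
1. the lifter is picked up off the ledge (height (world z) of lifter above 0.05 m and contact force between the fingers and lifter above 1 N), for 0.2 s.
2. the soap's open end is levered up at least 10 mm by the lifter's blade bearing down on the rod (z of soap_end in the frame of dish above 0.144 m and contact force between lifter and rod above 1 N and contact force between lifter and soap above 1 N), for 0.2 s.
At the end, for the whole second after the job is handed in: The soap lies at rest and flat (within 6 degrees) on the slatted rest, its middle within 25 mm of the rest's middle and its length within 17 degrees of the rest's length; the lifter lies at rest on the ledge (origin below 15 mm, tip below 30 mm); both are released (horizontal distance between soap and rest below 0.025 m and angle between the z axis of soap and the z axis of rest, either way round below 0.1 rad and angle between the x axis of soap and the x axis of rest, either way round below 0.3 rad and contact force between soap and rest above 0.3 N and linear speed of each of soap, lifter below 0.02 m/s and height (world z) of lifter below 0.015 m and height (world z) of lifter_tip below 0.03 m); the robot touches nothing.
It fails at once if the soap is dropped or flung (faster than 0.7 m/s while not held) (linear speed of soap above 0.7 m/s and contact force between the fingers and soap below 0.05 N).
It fails at once if the comb is moved more than 30 mm (distance of comb from where it was at the start of the episode above 0.03 m).
It fails at once if the compact is moved more than 30 mm (distance of compact from where it was at the start of the episode above 0.03 m).
It also fails if it takes over 72 s, if anything falls off the work surface, if the arm or the gripper's body presses on something with over 40 N, if the wrist force passes 120 N, or if a joint passes its speed limit or range.

### The arm

A 6-joint arm with a two-finger parallel gripper is mounted at the origin on the work surface. World frame = base frame: x ahead of the robot, y to its left, z up, the work surface at z = 0. Lengths are in mm, angles in rad, forces in N, time in s.
With the tool pointing down it reaches from about 275 to 750 mm from the base axis. Payload 10.2 kg.
Tool frame: the origin (TCP) lies midway between the tips of the shut fingers; the grasp point (between the pads) lies 19 mm behind it; z points along the fingers, y is the line along which they close (so a half turn about z gives the same grasp; the last joint's range is limited). The gripper opens to 85 mm and grips with 20 to 120 N. Pads are 22 mm wide; open, the fingers measure 114 mm over their backs; the gripper's body (76 mm by 85 mm) begins 54 mm behind the grasp point. The pads swing forward as they close: fully open they stand 13 mm farther back than shut.
Start: joints at [0.945, 0.313, 1.498, -0, 1.331, -0.223], TCP at [205.811, 482.984, 231.294] pointing down, gripper open.
Joint ranges: [-2.94, 2.94], [-0.97, 2.17], [0.19, 2.56], [-1.23, 4.37], [0.02, 3.11], [-2.88, 2.88]. Speed limits (rad/s): [2.39, 2.39, 3.01, 3.14, 3.14, 3.14].

### API

Orientations are given as a unit quaternion [w, x, y, z].
In Python, from rig import ctrl gives the robot as it stands.
- The arm moves only by the tool send_rows, never from a script. Its argument "targets" is a list of rows, each an object with "offset": the shift along the world's x, y, z in cm, a list of three; "spin": the turn about the world's z in rad. A call has 1 to 8 rows; each row is the pose to reach, as a shift and turn from the pose commanded when the call began; what a row does not reach only later rows make up. A row lasts 1/12 s, in which the tool goes at most 41.7 mm and 7.16 degrees, less where a joint would pass 70% of its speed; a pose out of reach is approached as far as the arm can. A call with a gripper value outside its range is refused whole. "grip" is the opening, from 0 (shut) to 1 (fully open), set as the call begins (left out, the last holds). The fingers move at their own pace and stop on an object; "squeeze" is the grip in N (left out, the last holds). Time passes only in rows, so rows that repeat a pose let the fingers close. It gives the time, the measured TCP pose, the force, the opening and the grip force at its end, in the units of the state.
- ctrl.sense(): the state, without advancing time (a new reading comes with each control period).
- ctrl.capture(name): name is "scene" or "top" or "wrist"; returns (picture, depth): 480x640x3 uint8, red, green, blue; 480x640 float32, mm along the optical axis (not along the pixel's ray), 0 where there is no reading.
- ctrl.calibration(name): a dict with "fx", "fy", "cx", "cy" (pixels), "k1" (the pictures are not rectified: a ray, as slopes to the right and down, at radius r is drawn at 1 + k1 r^2 times it, then the intrinsics apply), "view" (4x4, takes a point from world to camera coordinates); the wrist camera has in their place "mount" (4x4, takes a point from camera to tool coordinates, whose origin is the TCP and whose axes are the flange's). Camera axes: x right, y down, z forward; pixel columns grow to the right and rows downward; lengths in mm; the calibration is good to about 2 mm. A picture is of the moment at which its call begins: read the wrist's pose just before it. calibration takes no time and is no camera call.
- ctrl.finish_job(): hands the job in; it is judged then, once.
Trained networks look in the newest picture that a camera, given by its name, has taken for a name from the list of things; names that differ only in an ending like _2 or _b are one class to them, and where a whole thing is asked for, a point or a joint stands for the part that bears it (a point fixed in the world has none). Each returns a list of dicts, best first, with "conf" (0 to 1); they miss things now and then, are a little off and sometimes report something else, mostly with a low value. They report only what shows in the picture. A call takes as long as a camera call. They do not tell look-alikes from the thing itself.
- ctrl.search_frame(camera, query): "box" ([left, top, right, bottom] in pixels, round what is visible of it).
- ctrl.place_of(camera, query): "uv" ([column, row] in pixels: a listed point, or the origin of a listed thing).
The state is a dict: "time_s": time; "joints": joint angles; "dq": joint speeds; "tau": joint torques, N m; "eef_pos": TCP position; "ee_rot": TCP orientation; "force": force on the tool from outside, world axes, zero at the start; "wrist_torque": the same for the moment, N m; "grip_width": opening from 0.0 (shut) to 1.0 (fully open); "grip_force": force on a finger pad.
Only numpy, scipy, OpenCV 4.12 (cv2) and the standard library are available. Lean on these libraries where they do the work, as an engineer would, in place of code of your own. Each camera call takes 0.05 s, during which the arm holds its last target. There are 200 camera calls.

## Working session

There is one attempt and no reset: what is moved stays moved. The work goes in short steps, Python scripts to look and compute and a tool call to move; the robot and the scene stay as the last step left them, time stands still between calls to the robot, and variables do not carry over. Pictures are saved under pics/ and viewed, at most 10 in all, crops included, and the job is handed in when it is done.

Besides the shell and the picture viewer there is one more tool, called after "Request:" as name(argument=value, ...), one argument or row to a line, values as JSON. send_rows: Moves the arm, as the interface text tells. Its arguments: {"type":"object","properties":{"targets":{"type":"array"},"grip":{"type":"number"},"squeeze":{"type":"number"}},"required":["targets"]}

```bash
mkdir -p pics; ls; cat > h.py <<'E'
import numpy as np, cv2
from rig import ctrl
from scipy.spatial.transform import Rotation as R
def T_wrist():
    s=ctrl.sense(); w,x,y,z=s['ee_rot']; T=np.eye(4); T[:3,:3]=R.from_quat([x,y,z,w]).as_matrix(); T[:3,3]=s['eef_pos']; return T
def c2w(name):
    c=ctrl.calibration(name)
    return T_wrist()@np.array(c['mount']) if name=='wrist' else np.linalg.inv(np.array(c['view']))
def rays(name,uv):
    c=ctrl.calibration(name); K=np.array([[c['fx'],0,c['cx']],[0,c['fy'],c['cy']],[0,0,1.]])
    return cv2.undistortPoints(np.array(uv,float).reshape(-1,1,2),K,np.array([c['k1'],0,0,0.])).reshape(-1,2)
def cloud(name,uv,d,M):
    r=rays(name,uv); P=np.c_[r*d[:,None],d,np.ones(len(d))]; return (M@P.T).T[:,:3]
def onplane(name,uv,z,M):
    r=rays(name,uv); D=np.c_[r,np.ones(len(r))]@M[:3,:3].T; o=M[:3,3]; return o+D*((z-o[2])/D[:,2])[:,None]
E
python3 - <<'E'
from h import *
for n in ['scene','top']:
    M=c2w(n); p,d=ctrl.capture(n); cv2.imwrite(f'pics/{n}0.png',p[...,::-1]); np.savez(f'{n}0.npz',p=p,d=d,M=M)
    print(n,M[:3,3],M[:3,2])
for q in ['dish','soap','lifter','lifter_tip','rest','comb','compact','brush_rack','rod_top','soap_end','dish_sides']:
    for r in ctrl.place_of('top',q)[:3]:
        uv=np.array(r['uv']);i=np.clip(uv.round().astype(int),0,[639,479]);dd=d[i[1],i[0]]
        print(q,uv.round(),round(r['conf'],2),cloud('top',uv[None],np.array([dd]),M)[0].round())
print(ctrl.sense())
E
```

```text
pics
scene [1309.29443215 -420.4369788  1328.6103619 ] [-0.50237886  0.25402638 -0.82649022]
top [ 458.35429591  -38.41166709 1224.52725483] [ 0.09559356 -0.01051743 -0.99536488]
dish [291. 258.] 0.77 [528.  -1. 136.]
soap [288. 255.] 0.91 [534.   5. 135.]
soap [282. 335.] 0.66 [354.  20.  37.]
soap [316. 187.] 0.57 [704. -54.  31.]
lifter [400. 342.] 0.86 [ 338. -258.   16.]
lifter [484. 236.] 0.78 [ 594. -468.    1.]
lifter_tip [514. 210.] 0.97 [ 661. -546.   -2.]
lifter_tip [353. 259.] 0.69 [ 535. -146.   -3.]
rest [146. 281.] 0.73 [475. 346.  21.]
comb [189. 207.] 0.79 [656. 255.   4.]
compact [238. 174.] 0.59 [738. 135.  16.]
brush_rack [412. 170.] 0.92 [ 755. -290.    5.]
rod_top [310. 254.] 0.75 [539. -41.  69.]
soap_end [311. 252.] 0.82 [543. -44.  93.]
soap_end [321. 198.] 0.78 [679. -67.  26.]
soap_end [248. 346.] 0.77 [325. 103.  -2.]
dish_sides [287. 258.] 0.92 [527.   9. 136.]
{'time_s': 0.65, 'joints': array([ 9.44588636e-01,  3.12874939e-01,  1.49767634e+00, -1.24525990e-05,
        1.33099265e+00, -2.23413891e-01]), 'dq': array([ 0.00083256, -0.00015193, -0.00050571,  0.00124567,  0.0002791 ,
       -0.0011829 ]), 'tau': array([ 1.55574169e-03, -4.12061119e+01, -2.59860939e+01, -5.78839376e-05,
        4.04107295e-04,  7.89202687e-06]), 'eef_pos': array([205.82474645, 482.98772507, 231.31592264]), 'ee_rot': array([1.55517314e-05, 2.00036743e-01, 9.79788396e-01, 1.97047353e-05]), 'force': array([-0.06455318, -0.89552588,  0.34305095]), 'wrist_torque': array([ 0.0009408 , -0.00757703,  0.00803723]), 'grip_force': 0.0, 'grip_width': 1.0004899120120254}
```

View pics/top0.png

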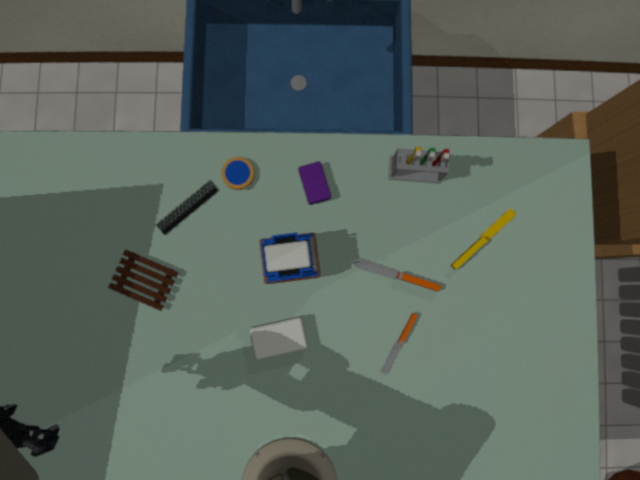

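View pics/scene0.png

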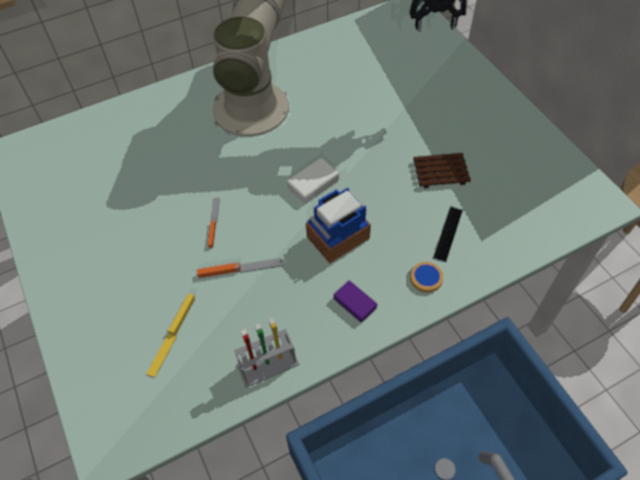

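The top view shows the real lifter (larger orange) with its tip at about (354,262) and handle end at (441,288). The dish is at (290,258) with its rod on the right, the rest is at (145,279), and the big white and purple bars are decoys. Next I'll measure poses.

```bash
cat > m.py <<'E'
from h import *
for n in ['top','scene']:
    f=np.load(n+'0.npz');p,d,M=f['p'],f['d'],f['M']
    v,u=np.mgrid[:480,:640]; W=cloud(n,np.c_[u.ravel(),v.ravel()],d.ravel(),M).reshape(480,640,3)
    hsv=cv2.cvtColor(p,cv2.COLOR_RGB2HSV); H,S,V=[hsv[...,i] for i in range(3)]
    X,Y,Z=[W[...,i] for i in range(3)]
    def fit(name,m):
        P=W[m][:,:2].astype(np.float32); 
        m8=cv2.morphologyEx(m.astype(np.uint8),cv2.MORPH_OPEN,np.ones((2,2))).astype(bool); P=W[m8][:,:2].astype(np.float32)
        r=cv2.minAreaRect(P); print(n,name,len(P),'med',np.median(W[m8],0).round(1),'rect',np.round(r[0],1),np.round(r[1],1),round(r[2],1),'z95',np.percentile(W[m8][:,2],95).round(1))
    box=lambda x0,x1,y0,y1:(X>x0)&(X<x1)&(Y>y0)&(Y<y1)&(d>0)
    fit('handle',box(430,560,-380,-240)&(H<20)&(S>150)&(Z>8))
    fit('blade',box(450,600,-260,-130)&(S<70)&(abs(Z)<12)&(V>100) if n=='top' else box(450,600,-260,-130)&(S<60)&(abs(Z)<12))
    fit('soap',box(460,620,-70,70)&(S<60)&(Z>125)&(Z<142))
    fit('blue',box(440,640,-90,90)&(H>100)&(H<130)&(S>120)&(Z>120)&(Z<140))
    fit('dishall',box(440,640,-100,100)&(Z>40))
    fit('rest',box(380,560,250,450)&(Z>12)&(Z<30))
    fit('comb',box(560,740,170,330)&(V<60)&(Z<15)&(S<120))
E
python3 m.py
```

```text
top handle 248 med [ 478.2 -309.    20.7] rect [ 477.7 -197.7] [ 37.6 318.8] 0.2 z95 24.8
top blade 2850 med [ 5.136e+02 -2.042e+02 -2.000e-01] rect [ 522.2 -150.2] [148.4 224.9] 0.6 z95 4.7
top soap 1265 med [529.1   5.7 133.1] rect [513.2   5.3] [ 99.  107.2] 88.4 z95 136.8
top blue 294 med [503.9  10.3 127.1] rect [516.6   5.5] [127.6 104.8] 8.0 z95 132.9
top dishall 2609 med [526.7   0.7 129.6] rect [524.7   0.6] [139.8 134.2] 5.7 z95 136.1
top rest 1819 med [474.8 353.4  19.7] rect [444.4 205.5] [472.7 124.2] 78.6 z95 23.8
top comb 842 med [651.  256.4   3.9] rect [534.2 145.9] [361.5 167.8] 42.7 z95 8.8
scene handle 251 med [ 485.8 -303.4   18.9] rect [ 485.2 -303.8] [90.7 15.1] 72.2 z95 25.7
scene blade 2620 med [ 533.6 -194.4    1.3] rect [ 883.9 -262.3] [152.2 894.9] 79.3 z95 7.1
scene soap 884 med [540.    7.8 134. ] rect [ 888.9 -214.1] [101.7 931. ] 57.6 z95 138.8
scene blue 295 med [571.8   9.3 127.2] rect [534.   10.4] [97.4 98.9] 11.4 z95 134.3
scene dishall 2766 med [558.6  -5.3 110.7] rect [ 831.1 -193.2] [ 161.5 1046.5] 55.8 z95 137.2
scene rest 1358 med [484.5 354.4  19. ] rect [889.9  27. ] [ 162.9 1215.7] 50.8 z95 25.3
scene comb 628 med [663.3 257.9   4.7] rect [949.6 -54. ] [  33.5 1026.4] 42.6 z95 10.6
```

Request:
send_rows(
  targets=[
    {"offset": [2,-3.5,1],"spin": -0.1},
    {"offset": [4,-7,2],"spin": -0.2},
    {"offset": [6,-10.5,3],"spin": -0.3},
    {"offset": [8,-14,4],"spin": -0.4},
    {"offset": [10,-17.5,5],"spin": -0.5},
    {"offset": [12,-21,6],"spin": -0.6},
    {"offset": [14,-24.5,7],"spin": -0.7},
    {"offset": [16,-28,8],"spin": -0.8},
  ],
)

```text
time_s: 1.32
eef_pos: [366.2, 201.2, 312.0]
ee_rot: [0.0, 0.568, 0.823, 0.0]
force: [0.9, 0.8, -0.1]
grip_width: 1.001
grip_force: 0.0
```

Request:
send_rows(
  targets=[
    {"offset": [2,-3.5,0.5],"spin": -0.1},
    {"offset": [4,-7,1],"spin": -0.2},
    {"offset": [6,-10.5,1.5],"spin": -0.3},
    {"offset": [8,-14,2],"spin": -0.4},
    {"offset": [10,-17.5,2],"spin": -0.5},
    {"offset": [12,-21,2],"spin": -0.6},
    {"offset": [13,-23,2],"spin": -0.69},
    {"offset": [13,-23,2],"spin": -0.69},
  ],
)

```text
time_s: 1.98
eef_pos: [497.0, -30.7, 330.3]
ee_rot: [-0.0, 0.814, 0.581, -0.001]
force: [-0.9, 0.7, -0.3]
grip_width: 0.995
grip_force: 0.0
```

```bash
cat > look.py <<'E'
import sys
from h import *
tag=sys.argv[1]; M=c2w('wrist'); s=ctrl.sense(); p,d=ctrl.capture('wrist'); cv2.imwrite(f'pics/{tag}.png',p[...,::-1]); np.savez(tag+'.npz',p=p,d=d,M=M)
print(s['time_s'],s['eef_pos'].round(1),s['ee_rot'].round(3),'cam',M[:3,3].round(),M[:3,2].round(2))
for q in sys.argv[2:]:
    for r in ctrl.place_of('wrist',q)[:2]:
        uv=np.array(r['uv']);i=np.clip(uv.round().astype(int),0,[639,479]);print(q,uv.round(),round(r['conf'],2),cloud('wrist',uv[None],d[i[1],i[0]][None],M)[0].round(1))
E
python3 look.py w1 dish soap rod_top dish_sides soap_end cushion_face
```

```text
1.9833 [497.  -30.7 330.3] [-0.     0.814  0.581 -0.001] cam [522.  41. 473.] [-0.1  -0.28 -0.95]
soap [492. 146.] 0.97 [706.4 -48.5  30.2]
soap [196. 180.] 0.59 [358.   29.2  36.8]
rod_top [366. 201.] 0.59 [540.6 -48.1  96.3]
rod_top [345. 155.] 0.5 [532.7   8.  134. ]
soap_end [466. 168.] 0.8 [674.2 -65.8  21.1]
soap_end [367. 201.] 0.66 [541.2 -48.2  98. ]
cushion_face [314. 164.] 0.82 [503.6   8.8 131.1]
```

View pics/w1.png

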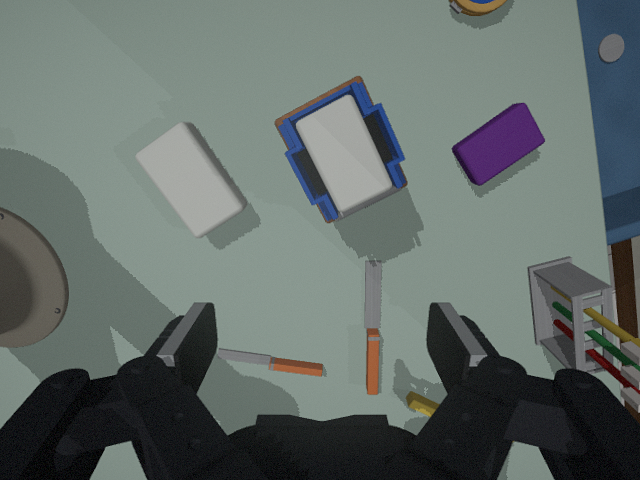

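```bash
cat > seg.py <<'E'
from h import *
def load(tag):
    f=np.load(tag+'.npz');p,d,M=f['p'],f['d'],f['M']
    v,u=np.mgrid[:480,:640]; W=cloud('wrist',np.c_[u.ravel(),v.ravel()],d.ravel(),M).reshape(480,640,3); W[d<=0]=np.nan
    return W,cv2.cvtColor(p,cv2.COLOR_RGB2HSV)
def fit(name,W,m):
    k,l,st,_=cv2.connectedComponentsWithStats(m.astype(np.uint8),connectivity=8); i=1+np.argmax(st[1:,4]); P=W[l==i]
    r=cv2.minAreaRect(P[:,:2].astype(np.float32)); b=cv2.boxPoints(r)
    e=b[1]-b[0];e2=b[2]-b[1]; e=e if np.linalg.norm(e)>np.linalg.norm(e2) else e2
    a=np.degrees(np.arctan2(e[1],e[0]))%180
    print(name,len(P),'ctr',np.round(r[0],1),'size',np.round(sorted(r[1]),1),'ang',round(a,1),'zmed',np.median(P[:,2]).round(1)); return P
E
python3 - <<'E'
from seg import *
W,h=load('w1');H,S,V=[h[...,i].astype(int) for i in range(3)];X,Y,Z=np.moveaxis(W,2,0)
b=(X>430)&(X<640)&(Y>-100)&(Y<100)
fit('soap',W,b&(Z>126)&(S<60)&(V>90))
fit('blue',W,b&(Z>122)&(Z<140))
fit('rod',W,b&(Z>85)&(Z<103)&(S<80)&(Y<-20))
fit('riser',W,b&(Z>30))
E
```

```text
soap 6436 ctr [532.7   7. ] size [57.7 95.1] ang 97.7 zmed 134.2
blue 9358 ctr [532.4   9. ] size [ 98.5 103.9] ang 97.8 zmed 133.6
rod 385 ctr [540.4 -49.7] size [ 9.6 75.8] ang 6.8 zmed 96.8
riser 59343 ctr [498.5 -27.6] size [ 34.8 150. ] ang 160.9 zmed 407.1
```

The wrist view shows the dish at (345,155) with the rod end at (366,205), pointing towards the robot's right. The lifter runs from its tip at (373,262) to its handle end at (372,393).

```bash
python3 - <<'E'
from seg import *
W,h=load('w1');H,S,V=[h[...,i].astype(int) for i in range(3)];X,Y,Z=np.moveaxis(W,2,0)
b=(X>430)&(X<600)&(Y>-400)&(Y<-110)
a=fit('handle',W,b&(H<20)&(S>150)&(Z>10)&(Z<30))
c=fit('blade',W,b&(S<40)&(Z<10)&(Z>-5)&(V>90))
for P in (a,c):
    q=P[:,:2]; k=np.polyfit(q[:,1],q[:,0],1); print(k, np.degrees(np.arctan2(1,k[0])), q.min(0),q.max(0),np.median(P,0))
E
```

```text
handle 548 ctr [ 480.8 -307.5] size [14.8 93.9] ang 72.9 zmed 22.7
blade 17563 ctr [ 515. -255.] size [170.  289.9] ang 90.0 zmed 0.7
[3.05018720e-01 5.74127331e+02] 73.0373128091071 [ 461.41253669 -351.62170782] [ 501.43505423 -262.23712787] [ 481.09634749 -305.21188315   22.67666642]
[6.34862209e-02 5.26437826e+02] 86.3673826702533 [ 430.0011851  -399.97255974] [ 599.98999314 -110.00094686] [ 513.63053859 -219.93986774    0.69306964]
```

Request:
send_rows(
  targets=[
    {"offset": [-0.1,-3.5,-2],"spin": 0.03},
    {"offset": [-0.3,-7,-4],"spin": 0.03},
    {"offset": [-0.5,-10.5,-7],"spin": 0.03},
    {"offset": [-0.7,-14,-9],"spin": 0.03},
    {"offset": [-0.9,-17.5,-12],"spin": 0.03},
    {"offset": [-1.1,-21,-14],"spin": 0.03},
    {"offset": [-1.1,-24,-16],"spin": 0.03},
    {"offset": [-1.1,-26,-18],"spin": 0.03},
  ],
)

```text
time_s: 3.0
eef_pos: [484.3, -289.4, 150.1]
ee_rot: [0.0, 0.803, 0.596, -0.0]
force: [0.7, 0.2, -0.3]
grip_width: 1.005
grip_force: 0.0
```

Request:
send_rows(
  targets=[
    {"offset": [0,0,0],"spin": 0},
    {"offset": [0,0,0],"spin": 0},
  ],
)

```text
time_s: 3.17
eef_pos: [484.5, -286.8, 150.6]
ee_rot: [-0.001, 0.803, 0.597, -0.0]
force: [0.2, 0.5, -0.2]
grip_width: 1.001
grip_force: 0.0
```

```bash
python3 look.py w2 lifter lifter_tip; python3 - <<'E'
from seg import *
W,h=load('w2');H,S,V=[h[...,i].astype(int) for i in range(3)];X,Y,Z=np.moveaxis(W,2,0)
b=(X>430)&(X<600)&(Y>-400)&(Y<-110)
a=fit('handle',W,b&(H<20)&(S>150)&(Z>10)&(Z<30))
c=fit('blade',W,b&(Y>-265)&(S<45)&(Z<10)&(Z>1.5))
E
```

```text
3.1667 [ 484.5 -286.8  150.6] [-0.001  0.803  0.597 -0.   ] cam [ 507. -215.  293.] [-0.09 -0.29 -0.95]
lifter [145. 236.] 0.68 [ 344.8 -254.9   14.4]
lifter [325. 173.] 0.62 [ 498.4 -250.8    4.5]
lifter_tip [329.  30.] 0.88 [ 530.2 -154.1    4.6]
lifter_tip [ 47. 219.] 0.82 [ 262. -219.    1.]
handle 2178 ctr [ 481.7 -307.1] size [15.4 94.5] ang 72.6 zmed 22.2
blade 4392 ctr [ 514.2 -202.6] size [ 24.4 106.1] ang 72.5 zmed 4.3
```

View pics/w2.png

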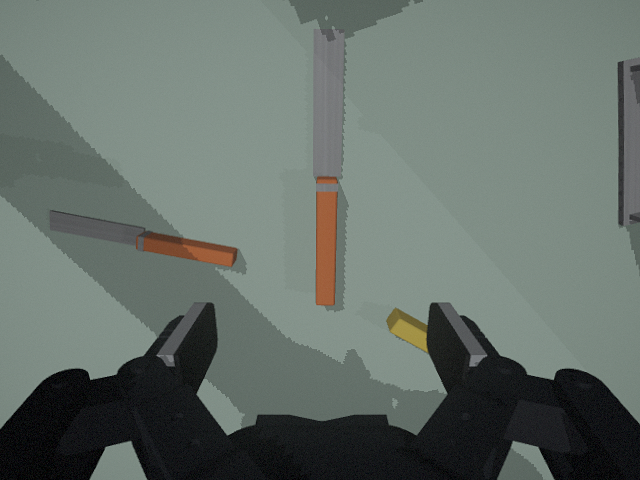

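The lifter runs straight up the picture, with its tip at (329,30), ferrule at (326,185) and handle end at (325,305). The yellow decoy at (405,325) is clear of the grasp. I'll grip at lifter x ≈ -40.

Request:
send_rows(
  targets=[
    {"offset": [0.2,-0.4,-3.5],"spin": -0.014},
    {"offset": [0.2,-0.4,-7],"spin": -0.014},
    {"offset": [0.2,-0.4,-10],"spin": -0.014},
    {"offset": [0.2,-0.4,-12.5],"spin": -0.014},
    {"offset": [0.2,-0.4,-14],"spin": -0.014},
    {"offset": [0.2,-0.4,-14.6],"spin": -0.014},
    {"offset": [0.2,-0.4,-14.6],"spin": -0.014},
  ],
)

```text
time_s: 3.9
eef_pos: [487.1, -290.1, 5.2]
ee_rot: [-0.0, 0.806, 0.592, -0.0]
force: [0.9, -0.2, 0.4]
grip_width: 1.007
grip_force: 0.0
```

Request:
send_rows(
  targets=[
    {"offset": [0,0,0],"spin": 0},
    {"offset": [0,0,0],"spin": 0},
    {"offset": [0,0,0],"spin": 0},
    {"offset": [0,0,0],"spin": 0},
    {"offset": [0,0,0],"spin": 0},
    {"offset": [0,0,0],"spin": 0},
    {"offset": [0,0,0],"spin": 0},
    {"offset": [0,0,0],"spin": 0},
  ],
  grip=0.0,
  squeeze=60,
)

```text
time_s: 4.57
eef_pos: [487.1, -291.2, 5.9]
ee_rot: [0.0, 0.807, 0.591, 0.0]
force: [-0.7, 1.1, 6.6]
grip_width: 0.171
grip_force: 60.3
```

Request:
send_rows(
  targets=[
    {"offset": [0,0,1],"spin": 0},
    {"offset": [0,0,3],"spin": 0},
    {"offset": [0,0,6],"spin": 0},
    {"offset": [1.5,0.5,8],"spin": 0.1},
    {"offset": [3.5,1.5,9.5],"spin": 0.2},
    {"offset": [5.5,3,10],"spin": 0.3},
    {"offset": [7,4.5,10],"spin": 0.4},
    {"offset": [7.8,5.5,10],"spin": 0.438},
  ],
)

```text
time_s: 5.23
eef_pos: [566.1, -234.7, 105.9]
ee_rot: [0.0, 0.657, 0.754, 0.0]
force: [-0.7, 0.0, -1.9]
grip_width: 0.17
grip_force: 59.3
```

Request:
send_rows(
  targets=[
    {"offset": [0,0,0],"spin": 0},
    {"offset": [0,0,0],"spin": 0},
    {"offset": [0,0,0],"spin": 0},
  ],
)

```text
time_s: 5.48
eef_pos: [564.0, -236.5, 105.0]
ee_rot: [-0.0, 0.66, 0.751, -0.0]
force: [-0.1, -0.8, -1.4]
grip_width: 0.17
grip_force: 59.3
```

```bash
cat > blade.py <<'E'
import sys
from seg import *
W,h=load(sys.argv[1]);H,S,V=[h[...,i].astype(int) for i in range(3)];X,Y,Z=np.moveaxis(W,2,0)
t=T_wrist()[:3,3]; u=np.array([np.cos(np.radians(97.6)),np.sin(np.radians(97.6))]); n=np.array([-u[1],u[0]])
rod=np.array([540.3,-49.7])
A=(W[...,:2]-rod)@u-57; B=(W[...,:2]-rod)@n
ta,tb=(t[:2]-rod)@u-57,(t[:2]-rod)@n; print('TCP dish',ta.round(1),tb.round(1),t[2].round(1))
m=(S<60)&(A>ta+45)&(A<ta+155)&(abs(B)<40)&(Z>t[2]-40)&(Z<t[2]+40)&(np.abs(A+57)>15 if ta+150<-45 else A<-65)
k,l,st,_=cv2.connectedComponentsWithStats(m.astype(np.uint8)); i=1+np.argmax(st[1:,4]); m=l==i
a,b_,z=A[m],B[m],Z[m]; print(m.sum(),'A range',np.percentile(a,[.5,99.5]).round(1),'B mid line');
for lo in range(int(a.min()),int(a.max()),25):
    s=(a>=lo)&(a<lo+25)
    if s.sum()>20: print(lo,'B',np.percentile(b_[s],[3,97]).round(1),'z',np.median(z[s]).round(1))
print('slope',np.polyfit(a,z,1))
o=(H<20)&(S>150)&(abs(B)<40)&(A<ta+60)&(A>ta-70)&(abs(Z-t[2])<40)
if o.sum()>50: print('handle top z',np.percentile(Z[o],[10,50,90]).round(1),'slope',np.polyfit(A[o],Z[o],1),'B',np.median(B[o]))
E
python3 look.py w3 lifter_tip rod_top; python3 blade.py w3
```

```text
5.4833 [ 564.  -236.5  105. ] [-0.     0.66   0.751 -0.   ] cam [ 554. -162.  248.] [ 0.04 -0.3  -0.95]
TCP dish -245.6 1.1 105.2
12003 A range [-200.1 -128. ] B mid line
-200 B [-9.  11.7] z 103.4
-175 B [-9.1 11.7] z 103.4
-150 B [-9.2 11.6] z 103.3
slope [-1.73502069e-03  1.03056109e+02]
handle top z [120.5 121.3 122.1] slope [-1.75123519e-02  1.16825378e+02] B 1.3314747827653366
```

View pics/w3.png

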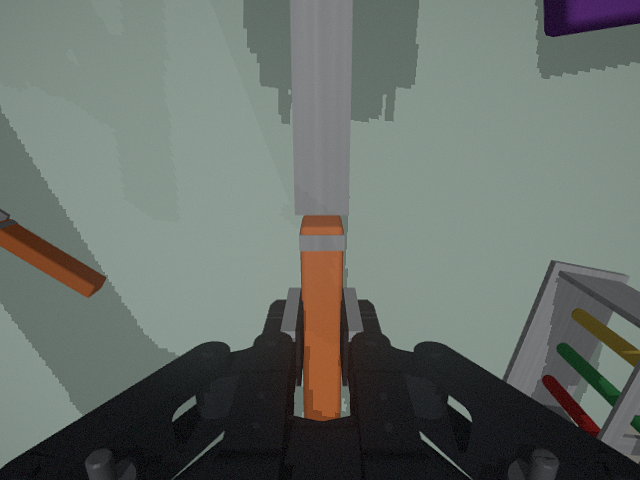

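The blade is level and centred in the view, running from (320,0) to (320,215). Its underside is about 2.4 mm above the rod top, so I'll slide it in.

Request:
send_rows(
  targets=[
    {"offset": [-0.05,1.3,0],"spin": 0},
    {"offset": [-0.25,2.9,0],"spin": 0},
    {"offset": [-0.45,4.4,0],"spin": 0},
    {"offset": [-0.65,5.9,0],"spin": 0},
    {"offset": [-0.85,7.4,0],"spin": 0},
    {"offset": [-1.05,8.9,0],"spin": 0},
    {"offset": [-1.25,10.4,0],"spin": 0},
    {"offset": [-1.25,10.4,0],"spin": 0},
  ],
)

```text
time_s: 6.3
eef_pos: [551.9, -128.9, 105.4]
ee_rot: [-0.0, 0.658, 0.753, 0.0]
force: [0.2, -0.4, -1.9]
grip_width: 0.17
grip_force: 59.3
```

```bash
python3 look.py w4; python3 blade.py w4
```

```text
6.3 [ 551.9 -128.9  105.4] [-0.     0.658  0.753  0.   ] cam [542. -54. 248.] [ 0.04 -0.3  -0.95]
TCP dish -138.6 -1.1 105.5
4072 A range [-93.4 -65.2] B mid line
-93 B [-11.    9.8] z 103.8
-68 B [-10.9   9.8] z 103.8
slope [-6.10568419e-05  1.03747798e+02]
handle top z [120.7 121.7 122.4] slope [-2.99133793e-02  1.17150168e+02] B -0.9420364130739646
```

View pics/w4.png

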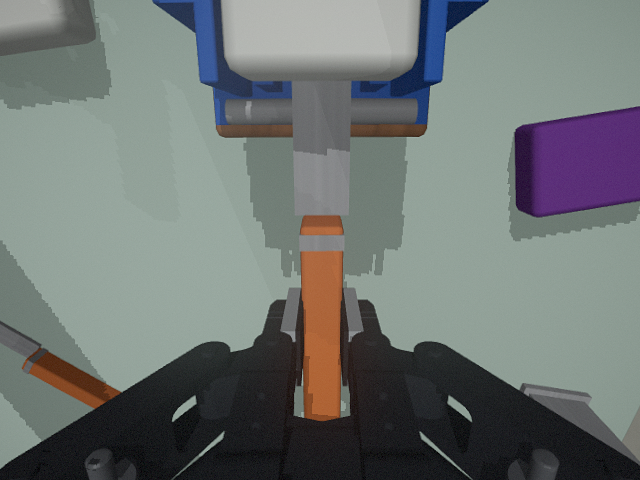

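Picture check: the blade lies over the rod at (322,110) and under the soap, centred. Levering starts now.

Request:
send_rows(
  targets=[
    {"offset": [0,0,-0.15]},
    {"offset": [0,0,-0.3]},
    {"offset": [0,0,-0.45]},
    {"offset": [0,0,-0.6]},
    {"offset": [0,0,-0.75]},
    {"offset": [0,0,-0.9]},
    {"offset": [0,0,-1.05]},
    {"offset": [0,0,-1.2]},
  ],
  squeeze=45,
)

```text
invalid input
```

Each row seems to need a spin.

Request:
send_rows(
  targets=[
    {"offset": [0,0,-0.15],"spin": 0},
    {"offset": [0,0,-0.3],"spin": 0},
    {"offset": [0,0,-0.45],"spin": 0},
    {"offset": [0,0,-0.6],"spin": 0},
    {"offset": [0,0,-0.75],"spin": 0},
    {"offset": [0,0,-0.9],"spin": 0},
    {"offset": [0,0,-1.05],"spin": 0},
    {"offset": [0,0,-1.2],"spin": 0},
  ],
  squeeze=45,
)

```text
time_s: 7.02
eef_pos: [553.1, -133.4, 94.6]
ee_rot: [0.002, 0.659, 0.752, 0.0]
force: [-1.2, -6.8, 16.1]
grip_width: 0.169
grip_force: 61.9
```

```bash
cat > soap.py <<'E'
import sys
from seg import *
W,h=load(sys.argv[1]);H,S,V=[h[...,i].astype(int) for i in range(3)]
u=np.array([np.cos(np.radians(97.6)),np.sin(np.radians(97.6))]); n=np.array([-u[1],u[0]]); rod=np.array([540.3,-49.7])
A=(W[...,:2]-rod)@u-57; B=(W[...,:2]-rod)@n; Z=W[...,2]
m=(S<60)&(V>130)&(A>-65)&(A<60)&(abs(B)<45)&(Z>120)&(Z<260)
for lo in range(-60,60,10):
    s=m&(A>=lo)&(A<lo+10)
    if s.sum()>30: print(lo+5,'B',np.percentile(B[s],[3,97]).round(1),'z',np.percentile(Z[s],[50,95]).round(1))
E
python3 look.py w5; python3 blade.py w5; python3 soap.py w5
```

```text
7.0167 [ 553.1 -133.4   94.6] [0.002 0.659 0.752 0.   ] cam [543. -58. 237.] [ 0.04 -0.3  -0.95]
TCP dish -141.8 -1.7 94.7
4978 A range [-96.6 -65. ] B mid line
-96 B [-11.6   9.1] z 98.5
-71 B [-11.5   9.3] z 99.8
slope [8.23702191e-02 1.05258275e+02]
handle top z [107.1 110.8 113.6] slope [4.94483459e-02 1.17453938e+02] B -1.432887998045388
-45 B [-25.2  25.2] z [133.6 135. ]
-35 B [-26.3  25.8] z [134.  135.2]
```

Request:
send_rows(
  targets=[
    {"offset": [0,0.05,-0.15],"spin": 0},
    {"offset": [0,0.1,-0.3],"spin": 0},
    {"offset": [0,0.15,-0.45],"spin": 0},
    {"offset": [0,0.2,-0.6],"spin": 0},
    {"offset": [0,0.2,-0.75],"spin": 0},
    {"offset": [0,0.2,-0.9],"spin": 0},
    {"offset": [0,0.2,-1.05],"spin": 0},
    {"offset": [0,0.2,-1.2],"spin": 0},
  ],
)

```text
time_s: 7.73
eef_pos: [553.9, -133.9, 84.2]
ee_rot: [0.004, 0.659, 0.752, -0.001]
force: [-4.3, -13.3, 18.5]
grip_width: 0.168
grip_force: 64.0
```

```bash
python3 look.py w6; python3 blade.py w6; python3 soap.py w6
```

```text
7.7333 [ 553.9 -133.9   84.2] [ 0.004  0.659  0.752 -0.001] cam [543. -58. 226.] [ 0.04 -0.3  -0.95]
TCP dish -142.3 -2.3 84.0
5548 A range [-97.  -65.3] B mid line
-97 B [-11.8   8.9] z 95.4
-72 B [-11.9   9.1] z 98.5
slope [  0.18929418 111.13620762]
handle top z [ 92.9 101.3 107.3] slope [  0.15054673 121.98659249] B -1.934843096776667
-45 B [-25.1  25.6] z [139.6 141. ]
```

Request:
send_rows(
  targets=[
    {"offset": [-0.02,0.05,-0.2],"spin": 0},
    {"offset": [-0.04,0.1,-0.4],"spin": 0},
    {"offset": [-0.06,0.15,-0.6],"spin": 0},
    {"offset": [-0.08,0.2,-0.8],"spin": 0},
    {"offset": [-0.1,0.2,-1.0],"spin": 0},
    {"offset": [-0.1,0.2,-1.2],"spin": 0},
    {"offset": [-0.1,0.2,-1.4],"spin": 0},
    {"offset": [-0.1,0.2,-1.6],"spin": 0},
  ],
)

```text
time_s: 8.45
eef_pos: [553.3, -132.0, 68.2]
ee_rot: [0.005, 0.659, 0.752, -0.0]
force: [-2.8, -11.3, 18.3]
grip_width: 0.171
grip_force: 67.8
```

```bash
python3 look.py w7; python3 blade.py w7; python3 soap.py w7
```

```text
8.45 [ 553.3 -132.    68.2] [ 0.005  0.659  0.752 -0.   ] cam [542. -56. 210.] [ 0.04 -0.3  -0.95]
TCP dish -140.2 -1.9 67.8
6114 A range [-95.  -65.1] B mid line
-95 B [-11.7   9. ] z 91.5
-70 B [-11.6   9.4] z 97.0
slope [  0.39004631 123.09328615]
handle top z [71.4 89.1 98.2] slope [  0.32066799 130.72765896] B -1.8368997604323567
-55 B [-23.   23.8] z [148.6 149.8]
-45 B [-25.4  25.6] z [149.4 150.7]
```

Request:
send_rows(
  targets=[
    {"offset": [0,0.05,-0.2],"spin": 0},
    {"offset": [0,0.1,-0.4],"spin": 0},
    {"offset": [0,0.15,-0.6],"spin": 0},
    {"offset": [0,0.2,-0.8],"spin": 0},
    {"offset": [0,0.2,-1.0],"spin": 0},
    {"offset": [0,0.2,-1.0],"spin": 0},
    {"offset": [0,0.2,-1.0],"spin": 0},
  ],
)

```text
time_s: 9.08
eef_pos: [552.6, -129.1, 56.5]
ee_rot: [0.003, 0.659, 0.752, -0.0]
force: [1.1, -12.6, 5.0]
grip_width: 0.17
grip_force: 68.6
```

```bash
python3 look.py w8; python3 blade.py w8; python3 soap.py w8
```

```text
9.0833 [ 552.6 -129.1   56.5] [ 0.003  0.659  0.752 -0.   ] cam [542. -54. 199.] [ 0.04 -0.3  -0.95]
TCP dish -137.3 -1.7 56.5
5563 A range [-92.1 -66.3] B mid line
-92 B [-11.7   9. ] z 90.0
-67 B [-12.1   8.8] z 96.1
slope [  0.58154262 135.23019086]
handle top z [56.9 82.5 92.8] slope [  0.44911538 136.23302681] B -1.5347292356645812
-55 B [-25.2  26.4] z [144.9 145.7]
```

View pics/w8.png

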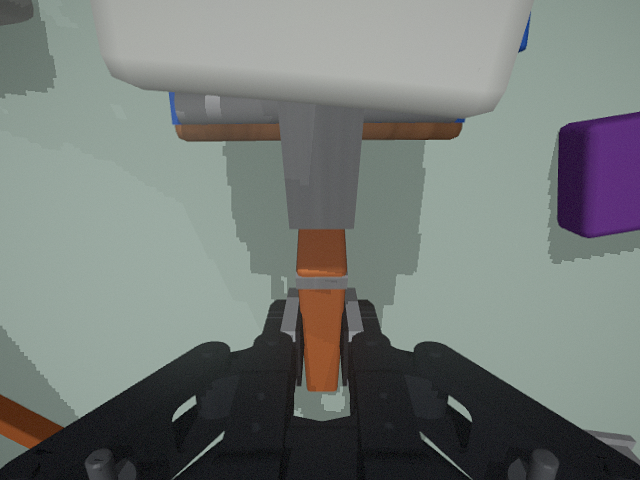

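The soap's open end now fills the upper part of the picture, with its edge at rows 90–115 and slightly skewed. The tool force has dropped, so I'll check it from the fixed cameras.

```bash
cat > fixed.py <<'E'
import sys
from h import *
u=np.array([np.cos(np.radians(97.6)),np.sin(np.radians(97.6))]); n=np.array([-u[1],u[0]]); rod=np.array([540.3,-49.7])
out=[]
for c in ['top','scene']:
    M=c2w(c); p,d=ctrl.capture(c); v,x=np.mgrid[:480,:640]; W=cloud(c,np.c_[x.ravel(),v.ravel()],d.ravel(),M).reshape(480,640,3)
    hsv=cv2.cvtColor(p,cv2.COLOR_RGB2HSV); S,V=hsv[...,1],hsv[...,2]
    A=(W[...,:2]-rod)@u-57; B=(W[...,:2]-rod)@n; Z=W[...,2]
    m=(S<60)&(V>110)&(A>-75)&(A<75)&(abs(B)<45)&(Z>122)&(Z<220)&(d>0)
    print(c,m.sum())
    for lo in range(-70,70,10):
        s=m&(A>=lo)&(A<lo+10)
        if s.sum()>8: print(lo+5,'B',np.percentile(B[s],[3,97]).round(1),'z',np.percentile(Z[s],[50,95]).round(1))
    r=(180,310,235,345) if c=='top' else (150,310,270,430)
    out.append(cv2.resize(p[r[0]:r[1],r[2]:r[3]] if c=='top' else p[r[0]:r[1],r[2]:r[3]],(390,480))[...,::-1])
cv2.imwrite(f'pics/{sys.argv[1]}.png',np.hstack(out))
E
python3 fixed.py f1
```

```text
top 1139
-55 B [-25.4   9.7] z [147.7 150.3]
-45 B [-25.9  24.1] z [149.4 153.5]
-35 B [-26.7  27.8] z [152.3 155.9]
-25 B [-27.6  25.9] z [154.9 159. ]
-15 B [-27.3  25.9] z [157.9 161.4]
-5 B [-27.5  24.7] z [160.6 163.5]
5 B [-28.2  23.7] z [163.5 167.5]
15 B [-29.6  23.3] z [165.7 169.6]
25 B [-30.2  22.1] z [168.4 172.2]
35 B [-29.   22.1] z [164.4 169.8]
scene 880
-55 B [-26.4  25. ] z [146.7 151.7]
-45 B [-28.7  27.5] z [149.5 155.1]
-35 B [-28.9  25.1] z [152.4 157.8]
-25 B [-29.9  25.4] z [155.5 159.7]
-15 B [-30.2  24.3] z [158.2 163.1]
-5 B [-30.6  24.4] z [160.7 166. ]
5 B [-31.4  21.1] z [163.8 168.4]
15 B [-33.1  19.7] z [166.4 171.2]
25 B [-33.3  22.3] z [168.5 173.6]
35 B [-33.   20.1] z [168.3 172.2]
```

View pics/f1.png

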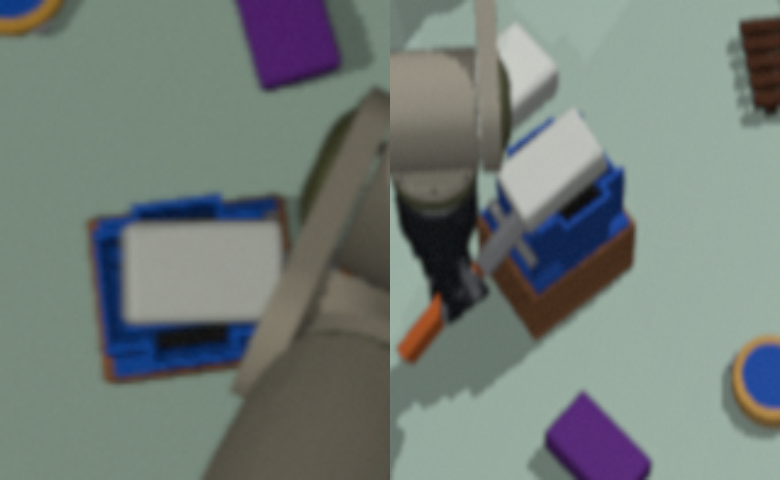

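The crops show that the far end popped up too. The soap is now free of the cushions and rests on the blade, sloping about 15° towards the rod. I'll loosen the grip and test whether the lifter swings back as I raise the handle slightly.

Request:
send_rows(
  targets=[
    {"offset": [0,0,0],"spin": 0},
    {"offset": [0,0,0.1],"spin": 0},
    {"offset": [0,0,0.2],"spin": 0},
    {"offset": [0,0,0.3],"spin": 0},
    {"offset": [0,0,0.4],"spin": 0},
    {"offset": [0,0,0.5],"spin": 0},
    {"offset": [0,0,0.5],"spin": 0},
  ],
  squeeze=20,
)

```text
time_s: 9.82
eef_pos: [551.1, -126.0, 60.1]
ee_rot: [-0.0, 0.659, 0.752, -0.0]
force: [0.5, 0.3, -3.4]
grip_width: 0.171
grip_force: 67.4
```

```bash
python3 look.py w9; python3 blade.py w9; python3 fixed.py f2
```

```text
9.8167 [ 551.1 -126.    60.1] [-0.     0.659  0.752 -0.   ] cam [541. -51. 203.] [ 0.04 -0.3  -0.95]
TCP dish -133.9 -0.7 60.0
5137 A range [-88.7 -65.2] B mid line
-88 B [-11.1  10. ] z 92.2
slope [  0.46330882 126.45661105]
handle top z [60.7 85.5 95.9] slope [  0.43745725 136.71325752] B -0.5380190375266638
top 1108
-55 B [-24.2   5.2] z [145.4 149. ]
-45 B [-25.6  20.2] z [147.8 152.5]
-35 B [-26.6  27.8] z [151.3 155.2]
-25 B [-26.   25.8] z [154.6 157.6]
-15 B [-26.3  25.8] z [158.7 162.5]
-5 B [-26.3  24.9] z [161.6 165.8]
5 B [-27.9  23.6] z [165.6 169.2]
15 B [-29.   22.9] z [168.7 173.1]
25 B [-29.8  22.3] z [171.2 175.2]
35 B [-30.5  22.4] z [161.5 170.2]
scene 891
-55 B [-25.9  25. ] z [144.8 149.4]
-45 B [-28.1  26.7] z [147.9 153. ]
-35 B [-27.8  26.1] z [151.5 155.9]
-25 B [-28.7  25.1] z [155.3 160.7]
-15 B [-29.4  24.1] z [158.4 161.8]
-5 B [-30.7  20.1] z [162.  167.1]
5 B [-31.4  21.7] z [164.4 171.4]
15 B [-32.9  22.2] z [168.3 174.6]
25 B [-33.3  21.9] z [172.1 177. ]
35 B [-33.8  21.3] z [170.4 171.9]
```

The cushions still pinch the soap, and the lifter is rigid in the grip. I'll withdraw along the blade's own slope, then level.

Request:
send_rows(
  targets=[
    {"offset": [0.07,-0.5,-0.27],"spin": 0},
    {"offset": [0.13,-1,-0.5],"spin": 0},
    {"offset": [0.2,-1.5,-0.75],"spin": 0},
    {"offset": [0.26,-2,-1],"spin": 0},
    {"offset": [0.33,-2.5,-1.25],"spin": 0},
    {"offset": [0.4,-3,-1.45],"spin": 0},
    {"offset": [0.4,-3,-1.45],"spin": 0},
  ],
)

```text
time_s: 10.55
eef_pos: [555.2, -157.0, 45.3]
ee_rot: [-0.0, 0.659, 0.752, -0.0]
force: [0.1, -0.2, -1.4]
grip_width: 0.172
grip_force: 67.5
```

```bash
python3 look.py w10; python3 blade.py w10; python3 fixed.py f3
```

```text
10.55 [ 555.2 -157.    45.3] [-0.     0.659  0.752 -0.   ] cam [545. -82. 188.] [ 0.04 -0.3  -0.95]
TCP dish -164.9 -0.7 45.5
6090 A range [-119.7  -91.9] B mid line
-119 B [-10.7  10. ] z 78.6
-94 B [-10.8  10.2] z 84.9
slope [  0.56384276 137.58724713]
handle top z [45.8 70.9 81.1] slope [  0.43926017 135.90169777] B -0.3759012836525066
top 1156
-55 B [-24.2  26.2] z [143.2 147.6]
-45 B [-25.8  26.8] z [146.9 151. ]
-35 B [-25.9  26.9] z [149.5 154.2]
-25 B [-24.5  25.9] z [154.2 157.7]
-15 B [-24.9  26.8] z [157.1 161.7]
-5 B [-25.5  26.9] z [160.4 164.3]
5 B [-24.8  26.7] z [164.1 168.5]
15 B [-24.8  26.7] z [168.2 171.1]
25 B [-25.4  26.8] z [168.5 172.8]
35 B [-22.2  24.5] z [154.8 160.3]
scene 877
-55 B [-27.6  24.4] z [142.6 148.7]
-45 B [-27.4  27.4] z [145.9 152.5]
-35 B [-29.6  28. ] z [150.4 155.9]
-25 B [-28.   24.8] z [154.3 160.3]
-15 B [-28.2  25.4] z [157.9 163.1]
-5 B [-28.4  26.1] z [160.9 167.4]
5 B [-29.   26.3] z [164.4 170.3]
15 B [-27.6  27.4] z [168.2 172.9]
25 B [-26.9  25.9] z [170.3 175.7]
```

Request:
send_rows(
  targets=[
    {"offset": [0.07,-0.5,-0.2],"spin": 0},
    {"offset": [0.13,-1,-0.38],"spin": 0},
    {"offset": [0.2,-1.5,-0.55],"spin": 0},
    {"offset": [0.27,-2,-0.7],"spin": 0},
    {"offset": [0.4,-3,-0.8],"spin": 0},
    {"offset": [0.6,-4.5,-0.7],"spin": 0},
    {"offset": [0.9,-7,0],"spin": 0},
    {"offset": [1.2,-9,1],"spin": 0},
  ],
)

```text
time_s: 11.37
eef_pos: [567.0, -248.2, 55.5]
ee_rot: [-0.0, 0.659, 0.752, -0.0]
force: [-0.4, -0.1, -1.6]
grip_width: 0.172
grip_force: 67.5
```

```bash
python3 look.py w11; python3 blade.py w11; python3 fixed.py f4
```

```text
11.3667 [ 567.  -248.2   55.5] [-0.     0.659  0.752 -0.   ] cam [ 557. -173.  198.] [ 0.04 -0.3  -0.95]
TCP dish -261.7 -1.0 58.3
8196 A range [-215.4 -179.2] B mid line
-216 B [-10.4  10.3] z 85.9
-191 B [-10.4  10.3] z 95.4
slope [  0.56097932 199.08848369]
handle top z [55.9 81.  91.2] slope [  0.43916728 186.44922725] B -0.10689420256371168
top 1155
-55 B [-24.3  26.2] z [143.  146.9]
-45 B [-26.2  26.7] z [146.6 150.8]
-35 B [-26.   26.8] z [150.  153.9]
-25 B [-24.6  26. ] z [153.4 158.1]
-15 B [-24.7  26.5] z [156.5 161.7]
-5 B [-25.1  26.7] z [161.3 164.9]
5 B [-24.9  26.8] z [164.1 169.3]
15 B [-24.8  26.8] z [167.6 172.5]
25 B [-25.6  26.9] z [168. 173.]
35 B [-22.3  23.1] z [154.3 159.2]
scene 881
-65 B [-26.9  -6.2] z [143.9 146.5]
-55 B [-27.7  25. ] z [143.  148.6]
-45 B [-28.8  28.4] z [146.5 152.7]
-35 B [-28.1  27.8] z [150.2 156.4]
-25 B [-28.8  25.7] z [153.7 159.7]
-15 B [-28.1  24.7] z [157.2 164.5]
-5 B [-27.9  26.1] z [160.5 166.7]
5 B [-27.6  24.8] z [164.2 170.4]
15 B [-27.7  26. ] z [168.8 173.6]
25 B [-27.8  26.2] z [169.9 174.4]
```

The soap stays pinched and stable, and the lifter is out. I'll lay it down here: the handle's rear end touches first, then it levels out.

Request:
send_rows(
  targets=[
    {"offset": [0,0,-0.8],"spin": 0},
    {"offset": [0,0,-1.6],"spin": 0},
    {"offset": [0,0,-2.1],"spin": 0},
    {"offset": [0,0,-2.6],"spin": 0},
    {"offset": [0,0,-3.1],"spin": 0},
    {"offset": [0,0,-3.6],"spin": 0},
    {"offset": [0,0,-4.1],"spin": 0},
    {"offset": [0,0,-4.5],"spin": 0},
  ],
)

```text
time_s: 12.18
eef_pos: [568.7, -244.2, 12.5]
ee_rot: [0.001, 0.658, 0.753, 0.001]
force: [-1.5, 10.3, 16.7]
grip_width: 0.171
grip_force: 71.8
```

Request:
send_rows(
  targets=[
    {"offset": [0,0,-0.2],"spin": 0},
    {"offset": [0,0,-0.4],"spin": 0},
    {"offset": [0,0,-0.4],"spin": 0},
  ],
)

```text
time_s: 12.43
eef_pos: [568.5, -244.8, 7.9]
ee_rot: [0.001, 0.658, 0.753, 0.001]
force: [-0.0, 8.8, 13.7]
grip_width: 0.17
grip_force: 71.9
```

```bash
python3 look.py w12; python3 blade.py w12
```

```text
12.4333 [ 568.5 -244.8    7.9] [0.001 0.658 0.753 0.001] cam [ 558. -170.  151.] [ 0.04 -0.3  -0.95]
TCP dish -254.1 -2.2 8.0
41435 A range [-208.6 -135. ] B mid line
-209 B [-37.6  37.5] z 0.7
-184 B [-37.4  37.4] z 0.7
-159 B [-37.7  37.7] z 0.5
slope [5.71644968e-03 8.02478755e+00]
handle top z [24.6 29.3 32.8] slope [ 0.0801306 49.0505507] B -2.058906363021854
```

Request:
send_rows(
  targets=[
    {"offset": [0,0,-0.15],"spin": 0},
    {"offset": [0,0,-0.15],"spin": 0},
    {"offset": [0,0,-0.15],"spin": 0},
    {"offset": [0,0,-0.15],"spin": 0},
    {"offset": [0,0,-0.15],"spin": 0},
    {"offset": [0,0,-0.15],"spin": 0},
    {"offset": [0,0,-0.15],"spin": 0},
  ],
  grip=1.0,
)

```text
time_s: 13.07
eef_pos: [567.2, -246.1, 5.2]
ee_rot: [-0.0, 0.659, 0.752, -0.0]
force: [-0.4, 0.1, -0.9]
grip_width: 1.0
grip_force: 0.0
```

Request:
send_rows(
  targets=[
    {"offset": [0,0,2],"spin": 0},
    {"offset": [0,0,5.5],"spin": 0},
    {"offset": [0,0,9.5],"spin": 0},
    {"offset": [0,0,13.5],"spin": 0},
    {"offset": [0,0,17.5],"spin": 0},
    {"offset": [-0.5,3,20],"spin": 0},
    {"offset": [-1,7,22],"spin": 0},
    {"offset": [-1,7,22],"spin": 0},
  ],
)

```text
time_s: 13.73
eef_pos: [558.0, -172.1, 230.0]
ee_rot: [0.003, 0.658, 0.753, 0.001]
force: [-1.2, 0.2, 0.1]
grip_width: 1.002
grip_force: 0.0
```

```bash
python3 look.py w13 soap lifter lifter_tip; python3 - <<'E'
from seg import *
W,h=load('w13');H,S,V=[h[...,i].astype(int) for i in range(3)];X,Y,Z=np.moveaxis(W,2,0)
fit('handle',W,(H<20)&(S>150)&(Z>10)&(Z<35)&(X>500))
fit('blade',W,(Z>2)&(Z<15)&(S<45)&(X>500)&(X<600)&(Y<-80))
u=np.array([np.cos(np.radians(97.6)),np.sin(np.radians(97.6))]); n=np.array([-u[1],u[0]]); rod=np.array([540.3,-49.7])
A=(W[...,:2]-rod)@u-57; B=(W[...,:2]-rod)@n
m=(S<60)&(V>110)&(A>-75)&(A<75)&(abs(B)<45)&(Z>122)&(Z<220)
for lo in range(-70,60,10):
    s=m&(A>=lo)&(A<lo+10)
    if s.sum()>30: print(lo+5,'B',np.percentile(B[s],[2,98]).round(1),'z',np.percentile(Z[s],[50,95]).round(1))
f=np.load('top0.npz');p,d,M=f['p'],f['d'],f['M'];v,u=np.mgrid[:480,:640]; W=cloud('top',np.c_[u.ravel(),v.ravel()],d.ravel(),M).reshape(480,640,3)
X,Y,Z=np.moveaxis(W,2,0); fit('rest',W,cv2.morphologyEx(((X>380)&(X<560)&(Y>250)&(Y<450)&(Z>11)&(Z<30)).astype(np.uint8),cv2.MORPH_CLOSE,np.ones((5,5)))>0)
E
```

```text
13.7333 [ 558.  -172.1  230. ] [0.003 0.658 0.753 0.001] cam [547. -97. 373.] [ 0.05 -0.3  -0.95]
soap [502. 102.] 0.65 [707.2 -56.1  28.4]
lifter [108. 249.] 0.81 [ 340.1 -253.7    8.7]
lifter [315. 226.] 0.77 [ 556.  -200.4    5.4]
lifter_tip [308. 125.] 0.93 [ 536.  -100.1    3.4]
lifter_tip [ 43. 209.] 0.77 [ 268.3 -219.4    3.3]
handle 1146 ctr [ 568.1 -256.7] size [15.1 94. ] ang 100.9 zmed 22.3
blade 2263 ctr [ 546.7 -149.6] size [ 23.2 104.6] ang 101.0 zmed 4.4
-65 B [-26.1  22.9] z [141.5 144.1]
-55 B [-27.1  26.3] z [143.7 146.9]
-45 B [-27.1  26.5] z [147.1 150.2]
rest 2480 ctr [446.3 203.4] size [121.4 468.7] ang 78.3 zmed 18.7
```

Request:
send_rows(
  targets=[
    {"offset": [-0.5,3.5,0],"spin": 0},
    {"offset": [-1,7,0],"spin": 0},
    {"offset": [-1.5,10.5,0],"spin": 0},
    {"offset": [-2,14,0],"spin": 0},
    {"offset": [-2.4,17.6,0],"spin": 0},
    {"offset": [-2.4,17.6,0],"spin": 0},
    {"offset": [-2.4,17.6,0],"spin": 0},
    {"offset": [-2.4,17.6,0],"spin": 0},
  ],
)

```text
time_s: 14.6
eef_pos: [533.5, -1.1, 224.5]
ee_rot: [-0.0, 0.659, 0.752, -0.0]
force: [0.5, 0.8, 0.5]
grip_width: 1.004
grip_force: 0.0
```

```bash
python3 look.py w14 rest; python3 soap.py w14; python3 fixed.py f5 | head -14
```

```text
14.6 [533.5  -1.1 224.5] [-0.     0.659  0.752 -0.   ] cam [524.  74. 367.] [ 0.04 -0.3  -0.95]
rest [321. 191.] 0.52 [527.8  36.8 158.5]
-55 B [-26.   25.7] z [144.  147.1]
-45 B [-25.7  25.9] z [147.4 150.3]
-35 B [-26.  26.] z [150.8 153.9]
-25 B [-25.8  25.9] z [154.3 157.4]
-15 B [-25.8  26.2] z [157.8 161. ]
-5 B [-25.8  26.2] z [161.4 164.4]
5 B [-25.7  26.2] z [164.9 168.1]
15 B [-25.6  26.1] z [168.4 171.5]
25 B [-26.2  25.5] z [168.5 172.3]
35 B [-25.4  23.8] z [155.6 159.9]
top 22
25 B [23.8 28.3] z [166.1 168.7]
scene 851
-55 B [-27.9  24.9] z [142.2 148.2]
-45 B [-28.4  27.8] z [146.3 152.4]
-35 B [-28.1  29.6] z [150.1 157.4]
-25 B [-28.4  24.9] z [154.3 159.9]
-15 B [-28.8  25.3] z [157.3 163.9]
-5 B [-28.   26.1] z [160.2 166.5]
5 B [-27.8  26.1] z [164.9 169.7]
15 B [-28.9  27.5] z [168.4 173.8]
25 B [-27.7  27.6] z [170.6 176.1]
```

Request:
send_rows(
  targets=[
    {"offset": [0.05,-0.4,-2],"spin": 0},
    {"offset": [0.05,-0.4,-4.5],"spin": 0},
    {"offset": [0.05,-0.4,-6.5],"spin": 0},
    {"offset": [0.05,-0.4,-8],"spin": 0},
    {"offset": [0.05,-0.4,-9.3],"spin": 0},
    {"offset": [0.05,-0.4,-9.3],"spin": 0},
    {"offset": [0.05,-0.4,-9.3],"spin": 0},
  ],
)

```text
time_s: 15.38
eef_pos: [533.8, -4.6, 132.2]
ee_rot: [-0.0, 0.659, 0.752, -0.0]
force: [-0.1, -0.3, 0.3]
grip_width: 0.999
grip_force: 0.0
```

Request:
send_rows(
  targets=[
    {"offset": [0,0,0],"spin": 0},
    {"offset": [0,0,0],"spin": 0},
    {"offset": [0,0,0],"spin": 0},
    {"offset": [0,0,0],"spin": 0},
    {"offset": [0,0,0],"spin": 0},
    {"offset": [0,0,0],"spin": 0},
    {"offset": [0,0,0],"spin": 0},
    {"offset": [0,0,0],"spin": 0},
  ],
  grip=0.3,
  squeeze=40,
)

```text
time_s: 16.05
eef_pos: [535.0, -4.3, 133.4]
ee_rot: [0.002, 0.659, 0.752, 0.001]
force: [5.5, -0.6, 5.2]
grip_width: 0.683
grip_force: 42.6
```

Request:
send_rows(
  targets=[
    {"offset": [0,0,0.3],"spin": 0},
    {"offset": [0,0,0.8],"spin": 0},
    {"offset": [0,0,1.5],"spin": 0},
    {"offset": [0,0,2.5],"spin": 0},
    {"offset": [0,0,4],"spin": 0},
    {"offset": [0,0,6],"spin": 0},
    {"offset": [0,0,8],"spin": 0},
    {"offset": [0,0,10],"spin": 0},
  ],
)

```text
time_s: 16.72
eef_pos: [533.1, -3.8, 233.5]
ee_rot: [-0.001, 0.659, 0.752, -0.0]
force: [0.4, -0.3, -2.5]
grip_width: 0.68
grip_force: 43.5
```

```bash
python3 look.py w15; cat > hs.py <<'E'
import sys
from seg import *
W,h=load(sys.argv[1]);S,V=h[...,1].astype(int),h[...,2].astype(int)
T=T_wrist(); L=(W-T[:3,3])@T[:3,:3]   # tool frame
m=(S<60)&(V>110)&(abs(L[...,1])<35)&(abs(L[...,0])<75)&(L[...,2]>-60)&(L[...,2]<25)
for lo in range(-70,70,10):
    s=m&(L[...,0]>=lo)&(L[...,0]<lo+10)
    if s.sum()>30: print(lo+5,'y',np.percentile(L[...,1][s],[2,98]).round(1),'z(up)',(-np.median(L[...,2][s])).round(1))
print('tool x',T[:3,0].round(2))
E
python3 hs.py w15
```

```text
16.7167 [533.1  -3.8 233.5] [-0.001  0.659  0.752 -0.   ] cam [523.  71. 376.] [ 0.04 -0.3  -0.95]
-45 y [-27.8  24.2] z(up) 5.7
-35 y [-28.5  25. ] z(up) 8.8
-25 y [-28.5  24.9] z(up) 12.3
-15 y [-28.6  25.2] z(up) 15.8
-5 y [-28.2  24.5] z(up) 19.1
5 y [-29.4  26.1] z(up) 22.5
15 y [-28.7  25.2] z(up) 25.9
25 y [-28.3  24.7] z(up) 29.3
35 y [-28.3  25.1] z(up) 30.9
45 y [-26.9  25.1] z(up) 19.8
tool x [-0.13  0.99 -0.  ]
```

The soap is held, with its tilt steady at about 19° and its low end at tool -x. I'll go to the rest and look once before placing.

Request:
send_rows(
  targets=[
    {"offset": [-0.3,2,1],"spin": -0.05},
    {"offset": [-0.9,5.5,2],"spin": -0.11},
    {"offset": [-1.5,9.5,2],"spin": -0.18},
    {"offset": [-2.1,13.5,2],"spin": -0.25},
    {"offset": [-2.7,17.5,2],"spin": -0.32},
    {"offset": [-3.4,21.5,2],"spin": -0.39},
    {"offset": [-4,25,2],"spin": -0.45},
    {"offset": [-4.3,26.9,2],"spin": -0.45},
  ],
)

```text
time_s: 17.43
eef_pos: [489.0, 268.2, 252.0]
ee_rot: [-0.001, 0.81, 0.586, -0.001]
force: [0.4, 0.4, -1.0]
grip_width: 0.672
grip_force: 43.6
```

Request:
send_rows(
  targets=[
    {"offset": [0,0,0],"spin": 0},
    {"offset": [0,0,0],"spin": 0},
    {"offset": [0,0,0],"spin": 0},
  ],
)

```text
time_s: 17.68
eef_pos: [490.7, 264.4, 252.0]
ee_rot: [-0.0, 0.81, 0.586, -0.001]
force: [-0.7, -1.2, -1.1]
grip_width: 0.679
grip_force: 43.5
```

```bash
python3 look.py w16 rest; python3 - <<'E'
from seg import *
W,h=load('w16');X,Y,Z=np.moveaxis(W,2,0)
m=(X>370)&(X<580)&(Y>262)&(Y<460)&(Z>13)&(Z<30)
print(m.sum())
m=cv2.morphologyEx(m.astype(np.uint8),cv2.MORPH_CLOSE,np.ones((25,25)))>0
m&=(Z>13)&(Z<30)
P=fit('rest',W,m|False)
P=W[m]; r=cv2.minAreaRect(P[:,:2].astype(np.float32)); print(r, len(P))
E
python3 hs.py w16 | tail -3
```

```text
17.6833 [490.7 264.4 252. ] [-0.     0.81   0.586 -0.001] cam [515. 336. 395.] [-0.09 -0.29 -0.95]
rest [285. 119.] 0.69 [481.8 352.2  19.9]
rest [318. 417.] 0.41 [395.7  -8.8  14.7]
11003
rest 2307 ctr [439.9 371.3] size [ 14.8 140.4] ang 67.8 zmed 20.0
((479.2027587890625, 355.0561218261719), (140.73629760742188, 100.08786010742188), 67.67707824707031) 11003
35 y [-27.1  26.2] z(up) 34.5
45 y [-25.8  26.1] z(up) 23.1
tool x [ 0.31  0.95 -0.  ]
```

View pics/w16.png

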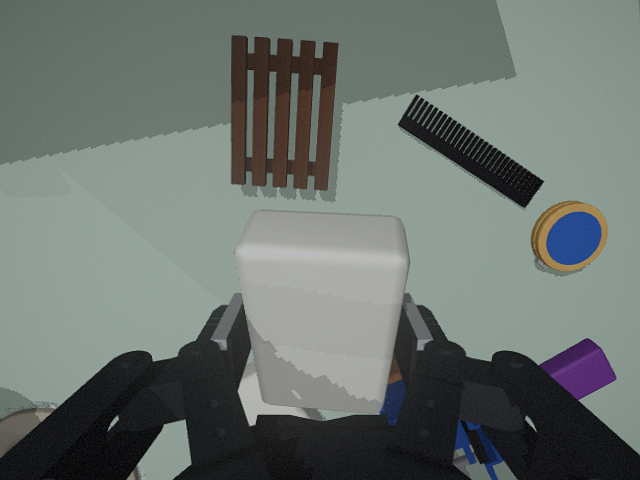

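The rest appears at (285,115), and its fit gives centre (479,355) and length angle 67.7°. The comb at (470,150) is well to the side. I'll go over the rest and down to just above it.

Request:
send_rows(
  targets=[
    {"offset": [-0.3,2,-1],"spin": -0.03},
    {"offset": [-0.7,5,-3],"spin": -0.073},
    {"offset": [-1.1,8,-6],"spin": -0.073},
    {"offset": [-1.1,9.15,-9],"spin": -0.073},
    {"offset": [-1.1,9.15,-12],"spin": -0.073},
    {"offset": [-1.1,9.15,-15],"spin": -0.073},
    {"offset": [-1.1,9.15,-17.5],"spin": -0.073},
    {"offset": [-1.1,9.15,-18.5],"spin": -0.073},
  ],
)

```text
time_s: 18.45
eef_pos: [478.6, 354.9, 63.7]
ee_rot: [-0.0, 0.831, 0.556, -0.003]
force: [-0.0, -0.1, -2.0]
grip_width: 0.677
grip_force: 43.5
```

```bash
python3 look.py w17; python3 hs.py w17
```

```text
18.45 [478.6 354.9  63.7] [-0.     0.831  0.556 -0.003] cam [508. 425. 206.] [-0.12 -0.28 -0.95]
-45 y [-26.   26.2] z(up) 10.2
-35 y [-26.8  26.6] z(up) 13.1
-25 y [-26.6  26.5] z(up) 16.7
-15 y [-27.   26.3] z(up) 20.0
-5 y [-26.6  26.3] z(up) 23.4
5 y [-32.6  32.9] z(up) 27.0
15 y [-34.2  34. ] z(up) 30.1
25 y [-26.7  26.3] z(up) 33.4
35 y [-26.6  26.6] z(up) 34.7
45 y [-25.2  26.5] z(up) 22.9
tool x [ 0.38  0.92 -0.  ]
```

Request:
send_rows(
  targets=[
    {"offset": [0,0,-0.6],"spin": 0},
    {"offset": [0,0,-1.2],"spin": 0},
    {"offset": [0,0,-1.7],"spin": 0},
    {"offset": [0,0,-2.1],"spin": 0},
    {"offset": [0,0,-2.4],"spin": 0},
    {"offset": [0,0,-2.7],"spin": 0},
    {"offset": [0,0,-3.0],"spin": 0},
    {"offset": [0,0,-3.2],"spin": 0},
  ],
)

```text
time_s: 19.17
eef_pos: [481.6, 358.2, 37.4]
ee_rot: [-0.0, 0.831, 0.556, 0.003]
force: [4.0, 6.4, 11.0]
grip_width: 0.675
grip_force: 40.8
```

```bash
python3 look.py w18; python3 hs.py w18
```

```text
19.1667 [481.6 358.2  37.4] [-0.     0.831  0.556  0.003] cam [510. 427. 181.] [-0.11 -0.27 -0.96]
-55 y [-22.6   7.7] z(up) 10.3
-45 y [-26.8  26.1] z(up) 13.4
-35 y [-26.7  26.2] z(up) 15.9
-25 y [-26.8  26.5] z(up) 18.6
-15 y [-26.7  26.4] z(up) 21.2
-5 y [-26.5  26.6] z(up) 23.7
5 y [-32.7  33. ] z(up) 26.4
15 y [-34.1  34.1] z(up) 28.8
25 y [-26.7  26.8] z(up) 31.4
35 y [-26.6  26.8] z(up) 33.0
45 y [-25.3  26.5] z(up) 22.7
tool x [0.38 0.92 0.01]
```

Request:
send_rows(
  targets=[
    {"offset": [0,0,-0.2],"spin": 0},
    {"offset": [0,0,-0.4],"spin": 0},
    {"offset": [0,0,-0.6],"spin": 0},
    {"offset": [0,0,-0.75],"spin": 0},
    {"offset": [0,0,-0.9],"spin": 0},
    {"offset": [0,0,-1.0],"spin": 0},
    {"offset": [0,0,-1.0],"spin": 0},
  ],
)

```text
time_s: 19.8
eef_pos: [483.0, 358.7, 28.6]
ee_rot: [0.0, 0.831, 0.556, 0.005]
force: [5.3, 7.2, 12.1]
grip_width: 0.673
grip_force: 40.8
```

```bash
python3 look.py w19; python3 hs.py w19
```

```text
19.8 [483.  358.7  28.6] [0.    0.831 0.556 0.005] cam [511. 428. 172.] [-0.1  -0.27 -0.96]
-45 y [-28.3  27.5] z(up) 20.9
-35 y [-26.7  26.8] z(up) 21.6
-25 y [-26.4  26.8] z(up) 22.7
-15 y [-26.6  26.9] z(up) 23.8
-5 y [-26.6  26.9] z(up) 24.8
5 y [-31.1  31.9] z(up) 25.9
15 y [-34.   34.1] z(up) 27.0
25 y [-26.6  27.1] z(up) 28.0
35 y [-26.6  27.1] z(up) 29.0
45 y [-25.5  26.1] z(up) 23.4
tool x [0.38 0.92 0.01]
```

Request:
send_rows(
  targets=[
    {"offset": [0,0,-0.15],"spin": 0},
    {"offset": [0,0,-0.3],"spin": 0},
    {"offset": [0,0,-0.4],"spin": 0},
    {"offset": [0,0,-0.45],"spin": 0},
  ],
)

```text
time_s: 20.18
eef_pos: [482.8, 358.6, 24.0]
ee_rot: [0.0, 0.831, 0.556, 0.005]
force: [5.8, 8.1, 13.3]
grip_width: 0.667
grip_force: 41.3
```

```bash
python3 look.py w20; python3 hs.py w20
```

```text
20.1833 [482.8 358.6  24. ] [0.    0.831 0.556 0.005] cam [510. 428. 167.] [-0.11 -0.27 -0.96]
-35 y [-27.   27.1] z(up) 25.0
-25 y [-26.7  26.7] z(up) 25.3
-15 y [-26.7  27. ] z(up) 25.6
-5 y [-26.6  26.9] z(up) 25.7
5 y [-31.8  32.3] z(up) 25.9
15 y [-34.  34.] z(up) 26.2
25 y [-26.8  27. ] z(up) 26.3
35 y [-26.9  27.3] z(up) 26.5
45 y [-25.5  25.8] z(up) 22.5
55 y [-17.7  34.4] z(up) -24.1
65 y [-33.5  34.1] z(up) -24.1
tool x [0.38 0.92 0.01]
```

Flat now, within about 1°. Releasing, rising and checking.

Request:
send_rows(
  targets=[
    {"offset": [0,0,0],"spin": 0},
    {"offset": [0,0,0],"spin": 0},
    {"offset": [0,0,0],"spin": 0},
    {"offset": [0,0,0],"spin": 0},
    {"offset": [0,0,0],"spin": 0},
    {"offset": [0,0,0],"spin": 0},
  ],
  grip=1.0,
)

```text
time_s: 20.73
eef_pos: [479.7, 356.4, 20.6]
ee_rot: [-0.0, 0.831, 0.556, -0.0]
force: [-0.2, 0.3, -0.1]
grip_width: 0.997
grip_force: 0.0
```

Request:
send_rows(
  targets=[
    {"offset": [0,0,1],"spin": 0},
    {"offset": [0,0,3],"spin": 0},
    {"offset": [0,0,6],"spin": 0},
    {"offset": [0,0,10],"spin": 0},
    {"offset": [0,0,14],"spin": 0},
    {"offset": [0,0,18],"spin": 0},
    {"offset": [0,0,20],"spin": 0},
    {"offset": [0,0,20],"spin": 0},
  ],
)

```text
time_s: 21.4
eef_pos: [481.2, 357.2, 227.1]
ee_rot: [0.001, 0.831, 0.556, 0.005]
force: [-0.3, -0.3, 0.3]
grip_width: 1.002
grip_force: 0.0
```

```bash
python3 look.py w21; python3 - <<'E'
from seg import *
W,h=load('w21');S,V=h[...,1].astype(int),h[...,2].astype(int);X,Y,Z=np.moveaxis(W,2,0)
P=fit('soap',W,(S<60)&(V>90)&(Z>43)&(Z<60)&(X>380)&(X<580)&(Y>270)&(Y<450))
c=np.c_[P[:,:2],np.ones(len(P))]; print('slope',np.linalg.lstsq(c,P[:,2],rcond=None)[0][:2], ctrl.sense()['grip_width'])
E
```

```text
21.4 [481.2 357.2 227.1] [0.001 0.831 0.556 0.005] cam [509. 426. 371.] [-0.11 -0.27 -0.96]
soap 6232 ctr [481.6 355.5] size [58.  92.8] ang 67.5 zmed 48.1
slope [ 0.00037218 -0.00454893] 1.0002486547580944
```

The soap is flat, centred to about 2 mm and aligned to 0.2°. Handing in.

```bash
python3 -c "
from rig import ctrl
print(ctrl.finish_job())"
```

```text
the job is handed in; nothing more can be done
None
```

I handed the job in at about 21 s; no verdict came back. The soap was levered up about 16 mm with the blade over the rod, and now lies flat on the rest, about 2 mm off centre and aligned to 0.2°. The lifter lies flat on the ledge, and the comb and compact were not touched.

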